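# Stand up the fallen can and hold the spring clip open around the price card

## Task

One can has fallen over in the row: stand it upright (pull-tab end up) on the strip, in line between its two neighbours, and let go of it. Then pinch the big steel spring clip by its handles, lift it and hold it spread wide open around the free upright edge of the cardboard price card, one jaw on each side about 2 cm past the edge and neither touching the card, near the card's mid-height, so that I can slip the new price tag in. Finish while still holding it there, gaping and still; do not knock the card or upset the other cans or the basin.

Things in the scene. Friction and masses are not known exactly. Their poses are not given: they have to be found in the camera images.
- lane: fixed plywood strip lying on the bench, the lane of the cans: 90 (x) x 360 (y) mm, its top face 6 mm above the bench; origin at the centre of its underside, y along the row. Along both long sides runs a lip 6 mm wide whose top is 11 mm above the bench; 78 mm clear between the lips
- can_fallen: the fallen small food can, plain aluminium with a paper band, 52 mm diameter, 80 mm tall, about 0.2 kg, rigid; origin at the centre of its bottom, its z axis runs to the slightly necked pull-tab end. At the start it lies on the strip roughly along the row, pull-tab end towards +y of the strip
- can_left: neighbour can, same kind, standing on the strip about 140 mm from its middle towards +y; origin at the centre of its bottom; loose, to be left standing where it is
- can_right: neighbour can, same kind, standing on the strip about 140 mm from its middle towards -y; origin at the centre of its bottom; loose, to be left standing where it is
- stand: fixed wooden block, 80 (x) x 50 (y) x 30 mm, with a stiff cardboard price card standing upright in it. The card is 4 mm thick (y), 120 mm long (x from -60 to +60 mm) and reaches from 20 to 115 mm above the bench. Origin on the bench under the card's centre; the block covers x from -12 to +68 mm, so that the card's free end, towards -x (roughly towards the robot), sticks out 48 mm from the block
- card_edge (a point): middle of the card's free upright edge, 67.5 mm above the bench; x points into the card, y across its thickness, z up
- clip: big steel spring clip lying on its side on the bench, 28 mm high (z), 104 mm long, about 0.09 kg: two levers on an upright hinge. Origin at the hinge, at the underside; x points along jaw a (closed: along both jaws), the handles spread out towards -x. The frame is fixed to half a (at +y) and turns with it
- clip_b (a joint): opening angle between the two halves: 0 closed (at rest), 0.72 rad fully open. A spring holds it shut; pressing the handles together opens the jaws, 3 N at each tab to begin, about 8 N to hold fully open. Gripping with 15 to 30 N opens it to its stop, the tabs then 26 mm across; the tip gap is then about 36 mm
- tab_a (a point): centre of the upright round finger tab (12 mm diameter, 28 mm high) at the handle end of half a: 44 mm behind the hinge and 24 mm to +y when closed. The two tabs measure 60 mm over their outsides when closed; squeeze here. Opening moves them about 6 mm further from the hinge
- tab_b (a point): centre of the same tab on half b: 44 mm behind the hinge and 24 mm to -y when closed
- tip_a (a point): inner face of jaw a at its tip, mid-height, 48 mm ahead of the hinge
- tip_b (a point): inner face of jaw b at its tip, mid-height, 48 mm ahead of the hinge
- basin: turquoise plastic basin, 230 mm across the rim, 75 mm high, standing beyond the card; origin at the centre of its underside; to be left alone

How it is judged:
By the outcome, as a careful person would: the job done as asked, in the order asked, and still so for the second after the job is handed in, while the arm keeps its last pose, push and grip.
It also fails if it takes over 54 s, if anything falls off the work surface, if the arm or the gripper's body presses on something with over 40 N, if the wrist force passes 120 N, or if a joint passes its speed limit or range.

## Robot

A 7-joint arm with a two-finger parallel gripper is mounted at the origin on the work surface. World frame = base frame: x ahead of the robot, y to its left, z up, the work surface at z = 0. Lengths are in m, angles in rad, forces in N, time in s.
With the tool pointing down it reaches from about 0.425 to 0.925 m from the base axis. Payload 6.8 kg.
Tool frame: the origin (TCP) lies midway between the tips of the shut fingers; the grasp point (between the pads) lies r.grip_point_offset behind it (r.grip_point_offset is the distance from the TCP to the grasp point, in m); z points along the fingers, y is the line along which they close (so a half turn about z gives the same grasp; the last joint's range is limited). The gripper opens to 85 mm and grips with 20 to 120 N. Pads are 22 mm wide; open, the fingers measure 114 mm over their backs; the gripper's body (76 mm by 85 mm) begins 54 mm behind the grasp point. The pads swing forward as they close: fully open they stand 13 mm farther back than shut.
Start: joints at [1.028, 0.477, 0.022, 1.555, -0.011, 1.109, -0.083], TCP at [0.284, -0.612, 0.231] pointing down, gripper open.
Joint ranges: [-2.96, 2.96], [-0.34, 2.1], [-1.41, 1.46], [0.24, 2.44], [-1.37, 4.51], [0.17, 1.92], [-2.96, 2.96]. Speed limits (rad/s): [2.39, 2.39, 3.14, 3.14, 3.14, 3.14, 3.14].

## Interface

Orientations are given as a rotation vector (axis times angle).
In Python, from bench import r gives the robot as it stands. The module is installed in compiled form; this text tells all that it offers.
- The arm moves only by the shell command python3 -m crank 'ROWS' [FORCE]. ROWS is JSON, a list of rows, each a list of 5 numbers: the shift along the world's x, y, z in units of 200 mm (1.0 is 200 mm), then the turn about the world's z in units of 45 degrees (1.0 is 45 degrees), then the opening, from -1 (shut) to 1 (fully open). In form: [[dx, dy, dz, turn, jaw], ...]. A call has 1 to 8 rows; each row shifts and turns the commanded pose from where the row before left it; what a row does not reach is not made up. A row lasts 1/12 s, in which the tool goes at most 41.7 mm and 7.16 degrees, less where a joint would pass 70% of its speed; a pose out of reach is approached as far as the arm can. A call with a number of a shift or a turn outside -1 to 1 is refused whole. A call with a gripper value outside its range is refused whole. The fingers move at their own pace and stop on an object; FORCE is the grip in N (left out, the last holds). Time passes only in rows, so rows that do not move let the fingers close. It gives the time, the measured TCP pose, the force, the opening and the grip force at its end, in the units of the state.
- r.get_obs(): the state, without advancing time (a new reading comes with each control period).
- r.grab_frame(name): name is "scene" or "side" or "wrist"; returns the picture (420x560x3 uint8, blue, green, red); there is no depth.
- r.camera_model(name): a dict with "fx", "fy", "cx", "cy" (pixels), "R" (3x3) and "t" (3): a world point X has camera coordinates R X + t. Camera axes: x right, y down, z forward; pixel columns grow to the right and rows downward; lengths in m; the calibration is good to about 2 mm. The wrist camera is an equidistant fisheye: a pixel r from the principal point sees the ray r / f radians off the axis. A picture is of the moment at which its call begins: read the wrist's pose just before it. camera_model takes no time and is no camera call; for the wrist camera it gives the pose at the moment of the call.
- r.hand_in(): hands the job in; it is judged then, once.
The state is a dict: "clock": time; "joints": joint angles; "qvel": joint speeds; "tau": joint torques, N m; "tcp_pos": TCP position; "orientation": TCP orientation; "contact_force": force on the tool from outside, world axes, zero at the start; "moment": the same for the moment, N m; "grip_width": finger opening in m; "gripper_force": force on a finger pad.
Only numpy, scipy, OpenCV 4.12 (cv2) and the standard library are available. Lean on these libraries where they do the work, as an engineer would, in place of code of your own. Each camera call takes 0.05 s, during which the arm holds its last target. There are 200 camera calls.

## Working session

There is one attempt and no reset: what is moved stays moved. The work goes in short steps, Python scripts to look and compute and a shell command to move; the robot and the scene stay as the last step left them, time stands still between calls to the robot, and variables do not carry over. Pictures are saved under pics/ and viewed, at most 10 in all, crops included, and the job is handed in when it is done.

```bash
mkdir -p pics; python3 - <<'E'
from bench import r
import cv2,numpy as np
o=r.get_obs();print({k:np.round(v,3).tolist() for k,v in o.items()},r.grip_point_offset)
for n in("scene","side"):
    m=r.camera_model(n);print(n,{k:np.round(v,4).tolist() for k,v in m.items()})
    cv2.imwrite(f"pics/{n}0.png",cv2.resize(r.grab_frame(n),(800,600),interpolation=cv2.INTER_CUBIC))
E
```

```text
{'clock': 0.0, 'joints': [1.028, 0.478, 0.022, 1.556, -0.012, 1.109, -0.083], 'qvel': [-0.0, 0.001, -0.002, -0.0, -0.001, -0.0, -0.001], 'tau': [-0.001, -59.646, 1.607, -28.119, 0.012, 0.009, 0.0], 'tcp_pos': [0.284, -0.612, 0.23], 'orientation': [-3.066, -0.677, 0.001], 'contact_force': [-0.341, 0.353, 0.394], 'moment': [-0.006, -0.027, 0.006], 'gripper_force': 0.0, 'grip_width': 0.086} 0.0187
scene {'fx': 415.8541, 'fy': 415.8541, 'cx': 278.5991, 'cy': 210.1199, 'R': [[-0.6176, 0.7863, -0.0186], [0.4585, 0.3407, -0.8208], [-0.639, -0.5154, -0.5709]], 't': [0.3798, -0.2557, 1.3805]}
side {'fx': 448.768, 'fy': 448.768, 'cx': 282.0769, 'cy': 207.2161, 'R': [[-0.9724, -0.233, -0.0139], [-0.1008, 0.4728, -0.8754], [0.2106, -0.8498, -0.4832]], 't': [0.6585, 0.1132, 0.8211]}
```

View pics/scene0.png

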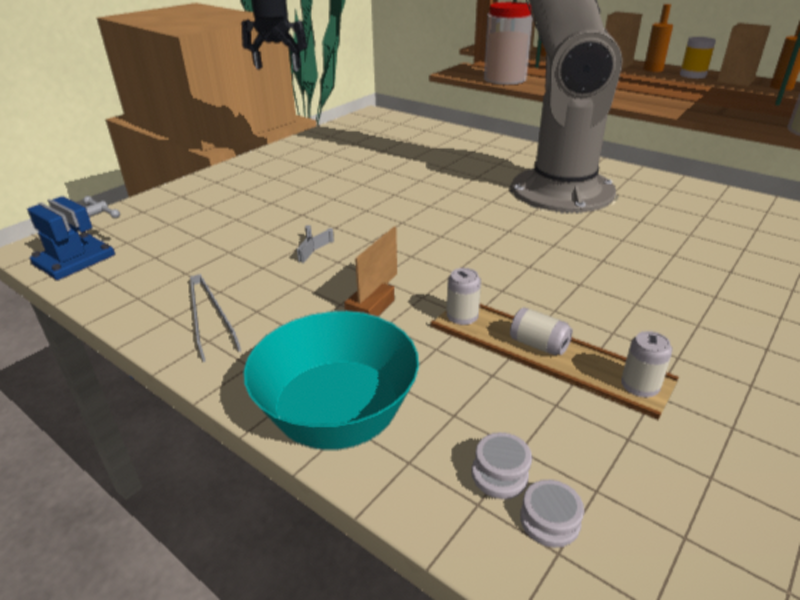

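View pics/side0.png

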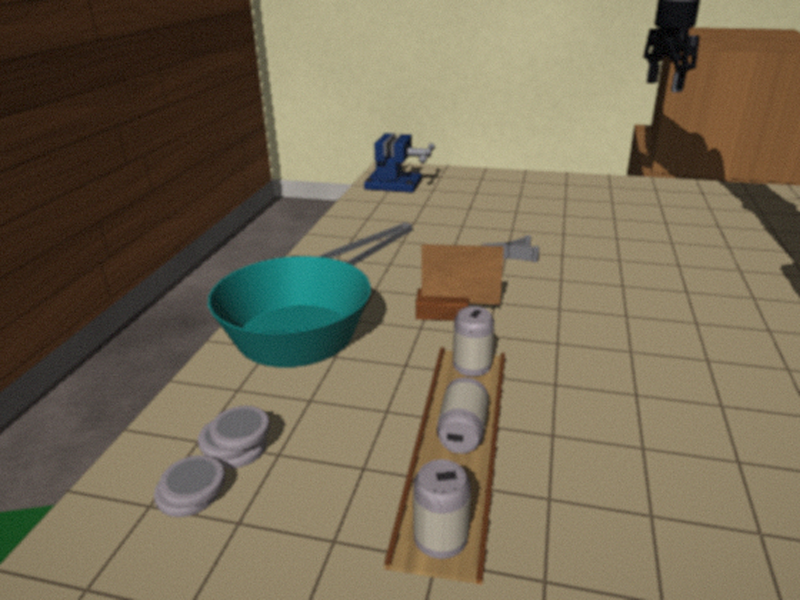

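The scene camera shows the fallen can at (541,332), its neighbours at (463,295) and (648,363), the clip at (313,242), and the card's free edge at (395,255). The side camera shows the fallen can at (464,415), the clip at (515,250), and the card's free edge at about (503,275). Next I get rough positions by triangulation.

```bash
cat > h.py <<'E'
from bench import r
import cv2,numpy as np
from scipy.optimize import least_squares
def ray(m,uv,fish=False):
    a=np.array([(uv[0]-m['cx'])/m['fx'],(uv[1]-m['cy'])/m['fy']])
    if fish:
        th=np.linalg.norm(a); d=np.r_[a*(np.sin(th)/th if th>1e-9 else 1),np.cos(th)]
    else: d=np.r_[a,1]
    R=np.array(m['R']);return -R.T@np.array(m['t']),R.T@d/np.linalg.norm(d)
def tri(rays):
    A=sum(np.eye(3)-np.outer(d,d) for c,d in rays);b=sum((np.eye(3)-np.outer(d,d))@c for c,d in rays)
    X=np.linalg.solve(A,b);return X,max(np.linalg.norm((np.eye(3)-np.outer(d,d))@(X-c)) for c,d in rays)
def plane(c_d,z):
    c,d=c_d;return c+d*(z-c[2])/d[2]
def proj(m,X,fish=False):
    p=np.array(m['R'])@X+np.array(m['t'])
    if fish:
        th=np.arctan2(np.hypot(p[0],p[1]),p[2]);q=p[:2]/np.hypot(p[0],p[1])*th
    else:q=p[:2]/p[2]
    return q[0]*m['fx']+m['cx'],q[1]*m['fy']+m['cy']
E
python3 - <<'E'
from h import *
k=560/800
S=r.camera_model("scene");D=r.camera_model("side")
P={'Lcan top':((464,274),(475,314)),'Rcan top':((652,341),(446,472)),'fall mid':((541,332),(464,413)),'card edge top':((397,229),(503,247)),'card far top':((358,268),(422,246)),'clip':((313,243),(515,250)),'laneNearR':((676,377),(482,580)),'laneFarR':((659,411),(388,565))}
for n,(a,b) in P.items():
    X,e=tri([ray(S,np.array(a)*k),ray(D,np.array(b)*k)]);print(n,X.round(3),round(e,4))
E
```

```text
Lcan top [0.56  0.09  0.087] 0.0004
Rcan top [0.547 0.376 0.087] 0.0022
fall mid [0.552 0.224 0.033] 0.0013
card edge top [ 0.541 -0.058  0.115] 0.0019
card far top [ 0.66  -0.043  0.108] 0.0065
clip [ 0.535 -0.277  0.012] 0.0016
laneNearR [0.504 0.415 0.008] 0.0018
laneFarR [0.589 0.419 0.011] 0.0027
```

```bash
python3 -m crank '[[0.077,0.126,0.015,0.05,1],[0.077,0.126,0.015,0.05,1],[0.077,0.126,0.015,0.05,1],[0.077,0.126,0.015,0.05,1],[0.077,0.126,0.015,0.05,1],[0.077,0.126,0.015,0.05,1],[0.077,0.126,0.015,0.05,1],[0.077,0.126,0.015,0.05,1]]'; python3 -m crank '[[0.077,0.126,0.015,0.05,1],[0.077,0.126,0.015,0.05,1],[0.077,0.126,0.015,0.05,1],[0.077,0.126,0.015,0.05,1],[0.077,0.126,0.015,0.05,1],[0.077,0.126,0.015,0.05,1],[0,0,0,0,1],[0,0,0,0,1]]'
python3 - <<'E'
from h import *
import pickle
m=r.camera_model("wrist");im=r.grab_frame("wrist");pickle.dump(m,open('w1.pkl','wb'));cv2.imwrite('pics/w1raw.png',im)
cv2.imwrite("pics/w1.png",cv2.resize(im,(800,600),interpolation=cv2.INTER_CUBIC))
print(m);print(proj(m,np.array([.535,-.277,.014]),True),proj(m,np.array([.541,-.058,.115]),True))
E
```

```text
clock: 0.77
tcp_pos: [0.4079, -0.4091, 0.2551]
orientation: [-2.922, -1.152, 0.001]
contact_force: [0.0, -0.1, -0.3]
grip_width: 0.0855
gripper_force: 0.0
clock: 1.43
tcp_pos: [0.5008, -0.2574, 0.2732]
orientation: [-2.765, -1.49, -0.0]
contact_force: [0.2, -0.5, 0.3]
grip_width: 0.0853
gripper_force: 0.0
{'fx': 325.19226210127806, 'fy': 325.19226210127806, 'cx': 273.54462490525447, 'cy': 212.64465607304507, 'R': array([[ 0.83490757, -0.5503892 ,  0.00103778],
       [-0.52033209, -0.78869535,  0.32743573],
       [-0.1793986 , -0.27391856, -0.94487288]]), 't': array([-0.56046524,  0.0016991 ,  0.44075472])}
(np.float64(304.1529809163429), np.float64(170.21221153094595)) (np.float64(190.8376999557155), np.float64(0.9677356468386336))
```

View pics/w1.png

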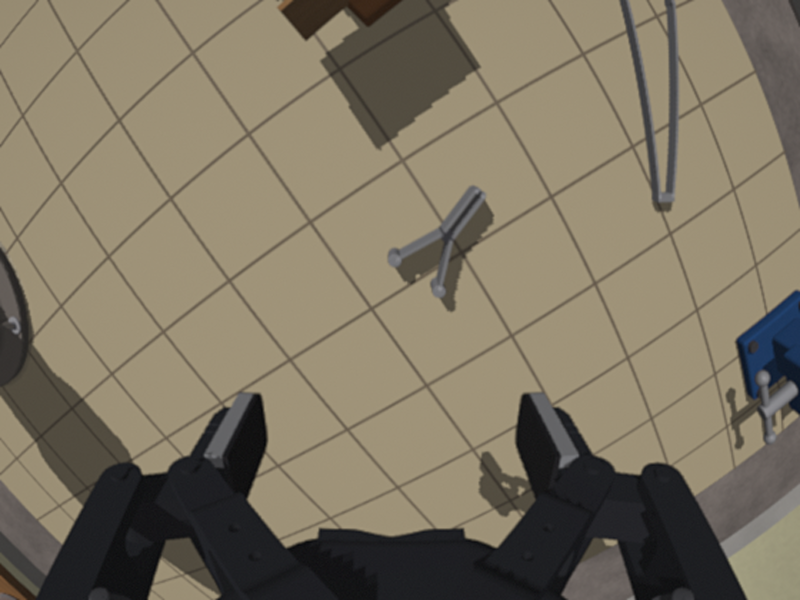

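The wrist view shows the clip's tab tops at (395,257) and (438,289), hinge at (447,231) and jaw tips at about (478,191). The handles face the robot. Now I go over the lane.

```bash
python3 -m crank '[[0.019,0.141,0,0.062,1],[0.019,0.141,0,0.062,1],[0.019,0.141,0,0.062,1],[0.019,0.141,0,0.062,1],[0.019,0.141,0,0.062,1],[0.019,0.141,0,0.062,1],[0.019,0.141,0,0.062,1],[0.019,0.141,0,0.062,1]]'; python3 -m crank '[[0.019,0.141,0,0.062,1],[0.019,0.141,0,0.062,1],[0.019,0.141,0,0.062,1],[0.019,0.141,0,0.062,1],[0.019,0.141,0,0.062,1],[0,0,0,0,1],[0,0,0,0,1]]'
python3 - <<'E'
from h import *
import pickle
m=r.camera_model("wrist");im=r.grab_frame("wrist");pickle.dump(m,open('w2.pkl','wb'));cv2.imwrite('pics/w2raw.png',im)
cv2.imwrite("pics/w2.png",cv2.resize(im,(800,600),interpolation=cv2.INTER_CUBIC))
w=pickle.load(open('w1.pkl','rb'))
for n,u in {'tabL':(395,257),'tabR':(438,289),'hinge':(447,231),'tip':(478,191)}.items(): print(n,plane(ray(w,np.array(u)*.7,True),.028).round(4))
E
```

```text
clock: 2.15
tcp_pos: [0.5299, -0.0346, 0.273]
orientation: [2.43, 1.991, -0.002]
contact_force: [0.6, -0.1, -0.3]
grip_width: 0.0852
gripper_force: 0.0
clock: 2.73
tcp_pos: [0.5493, 0.1074, 0.2728]
orientation: [-2.168, -2.273, 0.001]
contact_force: [0.2, -0.4, -0.5]
grip_width: 0.0855
gripper_force: 0.0
tabL [ 0.5005 -0.2656  0.028 ]
tabR [ 0.5163 -0.3104  0.028 ]
hinge [ 0.5501 -0.2707  0.028 ]
tip [ 0.5906 -0.2556  0.028 ]
```

View pics/w2.png

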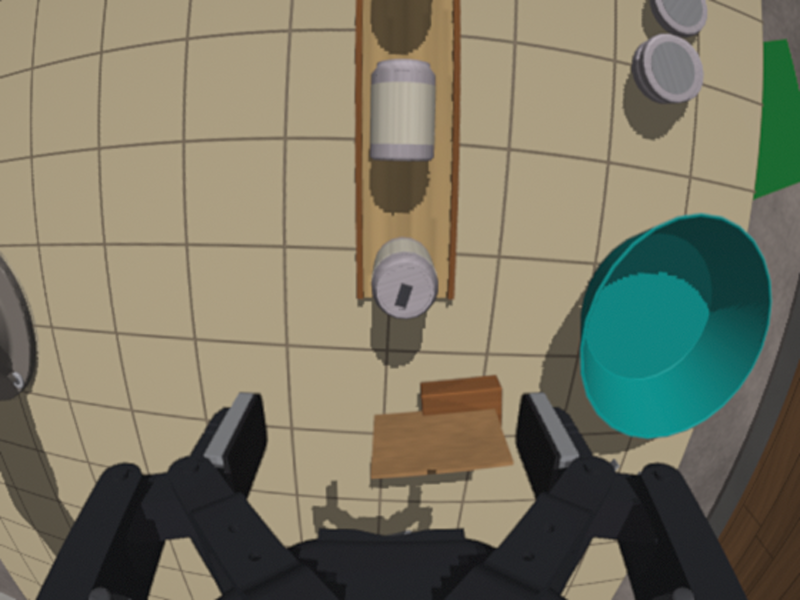

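The overhead view shows the can's bottom end at row 159, its tab end at row 60 and its sides at columns 371 and 434. The lip outer edges run from column 358 to 453 at the near end. The card's top edge runs from (371,477) at the free end to (512,466).

```bash
python3 - <<'E'
from h import *
import pickle
w=pickle.load(open('w2.pkl','rb'));w1=pickle.load(open('w1.pkl','rb'))
S=r.camera_model("scene");D=r.camera_model("side")
k=.7
q=lambda u,z:plane(ray(w,np.array(u)*k,True),z).round(4)
for n,u,z in [('botL',(371,157),.034),('botR',(434,157),.034),('tabL',(375,64),.034),('tabR',(432,64),.034),('tab end mid',(404,58),.055),('bot mid',(403,160),.045),
 ('lane nearL',(357,299),.011),('lane nearR',(452,299),.011),('lane farL',(360,10),.011),('lane farR',(461,10),.011),('Lcan top c',(405,286),.086),('card free top',(371,477),.115),('card far top',(512,466),.115),
 ('can mid',(403,108),.056)]: print(n,q(u,z))
for n,a,b,c in [('card edge top',(397,229),(503,247),(371,477)),('Lcan',(464,274),(475,314),(405,286))]:
    X,e=tri([ray(S,np.array(a)*k),ray(D,np.array(b)*k),ray(w,np.array(c)*k,True)]);print(n,X.round(4),round(e,4))
t=r.get_obs();from scipy.spatial.transform import Rotation as R
M=R.from_rotvec(t['orientation']).as_matrix();print(M[:,1],np.degrees(np.arctan2(M[1,1],M[0,1])))
# composite crops
sc=r.grab_frame("scene");sd=r.grab_frame("side")
A=cv2.resize(sc[190:270,345:415],None,fx=5,fy=5,interpolation=cv2.INTER_CUBIC)
B=cv2.resize(sd[255:325,300:350],None,fx=5,fy=5,interpolation=cv2.INTER_CUBIC)
C=np.zeros((400,800,3),np.uint8);C[:400,:350]=A;C[:350,350:600]=B
cv2.imwrite('pics/c1.png',C)
E
```

```text
botL [0.5304 0.1843 0.034 ]
botR [0.5814 0.187  0.034 ]
tabL [0.5302 0.2616 0.034 ]
tabR [0.5758 0.2642 0.034 ]
tab end mid [0.5527 0.2637 0.055 ]
bot mid [0.5561 0.1833 0.045 ]
lane nearL [0.5213 0.0546 0.011 ]
lane nearR [0.609  0.0587 0.011 ]
lane farL [0.514  0.3154 0.011 ]
lane farR [0.6004 0.3211 0.011 ]
Lcan top c [0.5613 0.0919 0.086 ]
card free top [ 0.5416 -0.066   0.115 ]
card far top [ 0.6597 -0.0523  0.115 ]
can mid [0.5538 0.2239 0.056 ]
card edge top [ 0.5409 -0.061   0.115 ] 0.0041
Lcan [0.5605 0.0914 0.0882] 0.0014
[ 0.99899316  0.04485095 -0.00102877] 2.5706340283764986
```

View pics/c1.png

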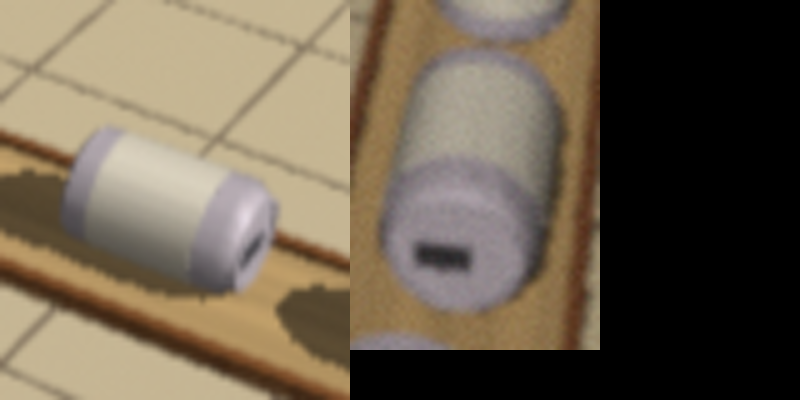

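The enlarged crop confirms the can lies along the lane with its tab end towards +y. It sits axially at y≈0.185–0.264, x≈0.554. I go down near the tab end, so that gravity can swing it upright, and grip lightly.

```bash
python3 -m crank '[[0.005,0.142,0,0,1],[0.005,0.142,0,0,1],[0.005,0.142,0,0,1],[0.005,0.142,0,0,1],[0.005,0.142,0,0,1],[0,0,-0.17,0,1],[0,0,-0.17,0,1],[0,0,-0.17,0,1]]' 20; python3 -m crank '[[0,0,-0.17,0,1],[0,0,-0.17,0,1],[0,0,-0.17,0,1],[0,0,-0.17,0,1],[0,0,-0.11,0,1],[0,0,0,0,1],[0,0,0,0,1]]'; python3 -m crank '[[0,0,0,0,0],[0,0,0,0,0],[0,0,0,0,0],[0,0,0,0,0],[0,0,0,0,0]]'
```

```text
clock: 3.55
tcp_pos: [0.5552, 0.2479, 0.1705]
orientation: [2.17, 2.269, 0.002]
contact_force: [0.1, -0.4, -0.8]
grip_width: 0.0856
gripper_force: 0.0
clock: 4.13
tcp_pos: [0.5542, 0.2473, 0.0125]
orientation: [-2.171, -2.27, 0.004]
contact_force: [0.4, -0.6, 0.3]
grip_width: 0.0857
gripper_force: 0.0
clock: 4.55
tcp_pos: [0.5554, 0.2496, 0.0153]
orientation: [2.168, 2.272, 0.004]
contact_force: [-1.8, -0.3, 7.0]
grip_width: 0.0513
gripper_force: 20.8
```

```bash
python3 -m crank '[[0,0,0.08,0,0],[0,0,0.1,0,0],[0,0,0.1,0,0],[0,0,0.1,0,0],[0,0,0,0,0],[0,0,0,0,0]]'; python3 - <<'E'
from h import *
sc=r.grab_frame("scene");sd=r.grab_frame("side")
A=cv2.resize(sc[150:290,300:480],(480,373));B=cv2.resize(sd[170:390,260:380],(320,587))
C=np.zeros((600,800,3),np.uint8);C[:373,:480]=A;C[:587,480:]=B
cv2.imwrite('pics/c2.png',C)
E
```

```text
clock: 5.05
tcp_pos: [0.5552, 0.2494, 0.0906]
orientation: [2.168, 2.272, 0.004]
contact_force: [-0.2, -0.1, -2.9]
grip_width: 0.0515
gripper_force: 22.0
```

View pics/c2.png

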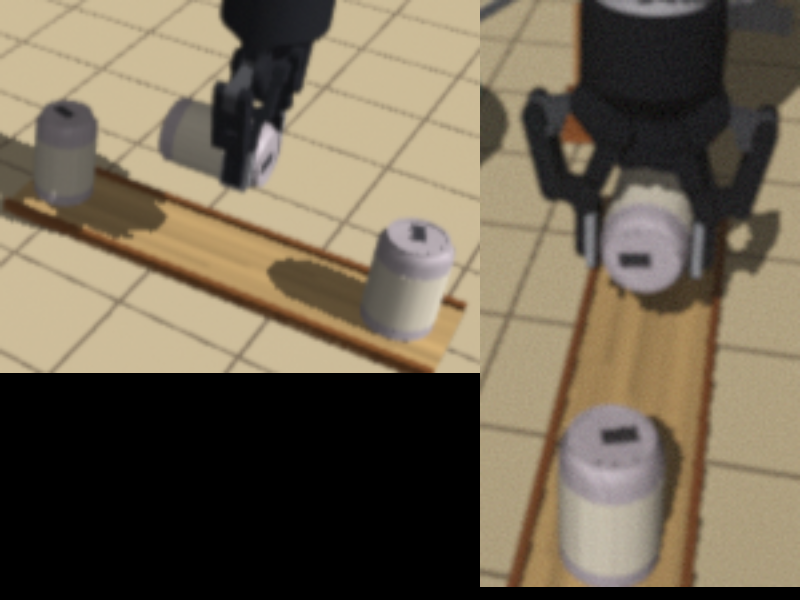

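Both crops show the can gripped horizontally at about 10 cm, so 20 N clamps it without letting it pivot. I lower it and ease the opening towards the can's width to lighten the pinch.

```bash
python3 -m crank '[[0,0,-0.08,0,0],[0,0,-0.08,0,0.1],[0,0,0,0,0.14],[0,0,0,0,0.14]]'; python3 -m crank '[[0,0,0,0,0.16],[0,0,0,0,0.17]]';python3 -m crank '[[0,0,0,0,0.18],[0,0,0,0,0.18]]'; python3 -m crank '[[0,0,0,0,0.19],[0,0,0,0,0.19]]'
```

```text
clock: 5.48
tcp_pos: [0.5529, 0.2484, 0.0555]
orientation: [-2.168, -2.272, 0.006]
contact_force: [0.7, -0.1, -2.6]
grip_width: 0.0514
gripper_force: 22.0
clock: 5.65
tcp_pos: [0.5547, 0.2495, 0.0578]
orientation: [2.169, 2.273, 0.001]
contact_force: [-0.7, -0.3, -2.4]
grip_width: 0.0513
gripper_force: 22.0
clock: 5.82
tcp_pos: [0.5547, 0.2494, 0.058]
orientation: [2.169, 2.272, 0.002]
contact_force: [0.0, -0.2, -2.6]
grip_width: 0.0511
gripper_force: 22.0
clock: 5.98
tcp_pos: [0.5545, 0.2492, 0.0576]
orientation: [2.169, 2.273, 0.001]
contact_force: [0.1, -0.3, -2.8]
grip_width: 0.0508
gripper_force: 22.0
```

```bash
M="python3 -c \"from bench import r;o=r.get_obs();print(o['moment'].round(3) if hasattr(o['moment'],'round') else o['moment'])\""; for i in 1; do eval $M; python3 -m crank '[[0,0,0,0,0.2]]' | grep -E "grip|cont"; eval $M;  python3 -m crank '[[0,0,0,0,0.21]]' | grep -E "grip|cont"; eval $M; python3 -m crank '[[0,0,0,0,0.22]]' | grep -E "grip|cont"; eval $M; done
```

```text
[ 0.051 -0.009 -0.052]
contact_force: [0.1, -0.7, -1.4]
grip_width: 0.0517
gripper_force: 22.0
[ 0.084 -0.018  0.017]
contact_force: [-0.5, -0.6, -2.7]
grip_width: 0.0516
gripper_force: 7.9
[ 0.056 -0.028  0.061]
contact_force: [0.2, 0.5, -0.5]
grip_width: 0.0521
gripper_force: 0.0
[-0.014  0.086  0.03 ]
```

```bash
python3 - <<'E'
from h import *
sc=r.grab_frame("scene");sd=r.grab_frame("side")
A=cv2.resize(sc[150:290,300:480],(480,373));B=cv2.resize(sd[170:390,260:380],(320,587))
C=np.zeros((600,800,3),np.uint8);C[:373,:480]=A;C[:587,480:]=B
cv2.imwrite('pics/c3.png',C)
E
```

```text
(no output)
```

View pics/c3.png

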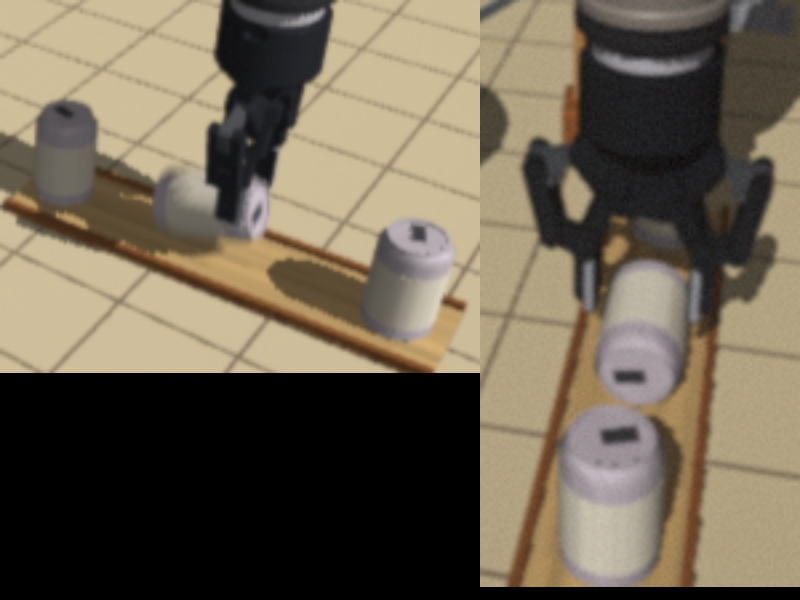

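The crops, taken 0.05 s apart, show the can slipping out of the pads onto the strip, still lying. I open, rise and look again.

```bash
python3 -m crank '[[0,0,0,0,1],[0,0,0,0,1],[0,0,0.1,0,1],[0,-0.1,0.17,0,1],[0,-0.1,0.17,0,1],[0,-0.1,0.17,0,1],[0,0,0,0,1],[0,0,0,0,1]]'; python3 - <<'E'
from h import *
import pickle
m=r.camera_model("wrist");w=r.grab_frame("wrist");pickle.dump(m,open('w3.pkl','wb'))
sd=r.grab_frame("side")
# wrist crop: cols 200-360, rows 0-300 x2 ; side crop
A=cv2.resize(w[0:300,190:390],(400,600),interpolation=cv2.INTER_CUBIC);B=cv2.resize(sd[200:400,250:380],(390,600),interpolation=cv2.INTER_CUBIC)
C=np.zeros((600,800,3),np.uint8);C[:,:400]=A;C[:,400:790]=B
cv2.imwrite('pics/c4.png',C)
E
```

```text
clock: 7.0
tcp_pos: [0.5561, 0.1882, 0.1816]
orientation: [2.17, 2.268, 0.006]
contact_force: [-0.5, 0.3, -0.3]
grip_width: 0.0854
gripper_force: 0.0
```

View pics/c4.png

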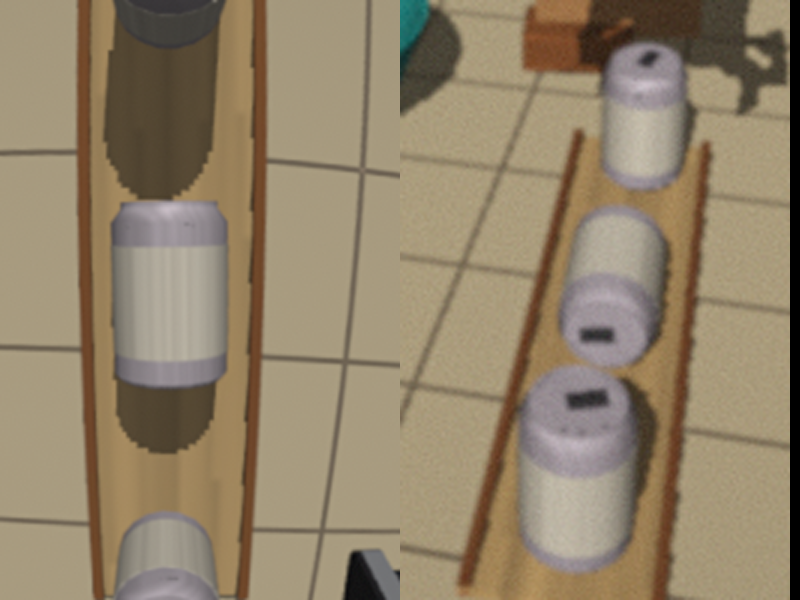

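The can lies as before. In the crop its tab end is at row 203, its bottom end at row 385, its neck runs from row 203 to 222, and its sides are at columns 113 and 227.

```bash
python3 - <<'E'
from h import *
import pickle
w=pickle.load(open('w3.pkl','rb'));D=r.camera_model('side')
print('cam',(-np.array(w['R']).T@w['t']).round(3))
for n,u,z in [('bot',(171,386),.045),('bot',(171,386),.058),('tab',(172,203),.058),('tab',(172,203),.05),('neck',(172,222),.058),('L mid',(112,300),.045),('R mid',(228,300),.045)]:
    print(n,z,plane(ray(w,(190+u[0]/2,u[1]/2),True),z).round(4))
# side: tab face centre ~ (600,325)->, can bottom?
c=ray(D,(250+(607-400)/3,200+322/3)); print('tab face centre at z=.032',plane(c,.032).round(4))
E
```

```text
cam [0.552 0.273 0.325]
bot 0.045 [0.559  0.1946 0.045 ]
bot 0.058 [0.5586 0.1982 0.058 ]
tab 0.058 [0.5556 0.2751 0.058 ]
tab 0.05 [0.5557 0.2752 0.05  ]
neck 0.058 [0.556  0.2673 0.058 ]
L mid 0.045 [0.5317 0.2323 0.045 ]
R mid 0.045 [0.5819 0.2345 0.045 ]
tab face centre at z=.032 [0.5541 0.2664 0.032 ]
```

```bash
python3 -m crank '[[0,0.101,0,0,1],[0,0.101,0,0,1],[0,0.101,0,0,1],[0,0.101,0,0,1],[0,0,-0.166,0,1],[0,0,-0.166,0,1],[0,0,-0.166,0,1],[0,0,-0.166,0,1]]' 20; python3 -m crank '[[0,0,-0.166,0,1],[0,0,0,0,1],[0,0,0,0,0],[0,0,0,0,0],[0,0,0,0,0],[0,0,0,0,0],[0,0,0,0,0]]';  python3 -m crank '[[0,0,0.15,0,0],[0,0,0.2,0,0],[0,0,0,0,0],[0,0,0,0,0.1],[0,0,0,0,0.1]]'; python3 -c "
from bench import r;import numpy as np;print(np.round(r.get_obs()['moment'],3))"
```

```text
clock: 7.77
tcp_pos: [0.5526, 0.2709, 0.0434]
orientation: [-2.165, -2.274, 0.003]
contact_force: [0.3, 0.1, -0.5]
grip_width: 0.0854
gripper_force: 0.0
clock: 8.35
tcp_pos: [0.5554, 0.2713, 0.0154]
orientation: [2.168, 2.273, 0.006]
contact_force: [-0.5, 1.7, 4.5]
grip_width: 0.0511
gripper_force: 21.3
clock: 8.77
tcp_pos: [0.5544, 0.2693, 0.0835]
orientation: [2.169, 2.272, 0.0]
contact_force: [0.2, 0.1, -3.4]
grip_width: 0.0512
gripper_force: 22.3
[0.058 0.026 0.004]
```

```bash
cat >> h.py <<'E'
def blob(n="scene",box=(340,420,170,275)):
    im=r.grab_frame(n);x0,x1,y0,y1=box;h=cv2.cvtColor(im,cv2.COLOR_BGR2HSV)[y0:y1,x0:x1]
    mk=((h[...,1]<62)&(h[...,2]>105)).astype(np.uint8)
    k,l,s,c=cv2.connectedComponentsWithStats(mk)
    return [(s[i].tolist()) for i in range(1,k) if s[i,4]>80]
def st():
    o=r.get_obs();print(blob(),np.round(o['moment'],3)[0],round(o['gripper_force'],1))
E
python3 -c "from h import *;st()"; python3 -m crank '[[0,0,0,0,0.2],[0,0,0,0,0.2]]'|tail -1; python3 -c "from h import *;st()"; python3 -m crank '[[0,0,0,0,0.205],[0,0,0,0,0.205]]'|tail -1; python3 -c "from h import *;st()";python3 -m crank '[[0,0,0,0,0.205],[0,0,0,0,0.205]]'|tail -1; python3 -c "from h import *;st()"
```

```text
[[23, 22, 47, 37, 505]] 0.058 22.3
gripper_force: 18.1
[[23, 23, 47, 37, 198], [30, 27, 22, 21, 304]] 0.097 18.1
gripper_force: 12.1
[[24, 23, 47, 37, 194], [30, 27, 22, 21, 311]] 0.139 12.1
gripper_force: 12.1
[[24, 22, 26, 30, 86], [30, 26, 23, 22, 316], [45, 34, 25, 26, 108]] 0.069 12.1
```

```bash
python3 -m crank '[[0,0,0,0,0.208],[0,0,0,0,0.208]]'|tail -1; python3 -c "from h import *;st()"; python3 -m crank '[[0,0,0,0,0.21],[0,0,0,0,0.21]]'|tail -1; python3 -c "from h import *;st()";python3 -m crank '[[0,0,0,0,0.211],[0,0,0,0,0.211]]'|tail -1; python3 -c "from h import *;st()"; python3 -m crank '[[0,0,0,0,0.212],[0,0,0,0,0.212]]'|tail -1; python3 -c "from h import *;st()"
```

```text
gripper_force: 8.9
[[25, 32, 28, 21, 326], [42, 36, 30, 24, 160]] -0.001 8.9
gripper_force: 6.6
[[41, 28, 37, 46, 453]] 0.04 6.6
gripper_force: 5.6
[[41, 27, 37, 47, 456]] 0.02 5.6
gripper_force: 4.6
[[41, 27, 37, 47, 457]] 0.041 4.6
```

The bounding box went from 47×37 (lying) to 37×47, so the can has swung upright in the light pinch. I firm up the grip, shift to the middle and lower gently.

```bash
python3 -m crank '[[0,0,0,0,0.19],[0,-0.02,0,0,0.15],[0,-0.045,0,0,0.15],[0,-0.045,0,0,0.15],[0,-0.04,0,0,0.15],[0,-0.02,0,0,0.15],[0,0,0,0,0.15]]'; python3 -m crank '[[0,0,-0.03,0,0.15],[0,0,-0.03,0,0.15],[0,0,-0.015,0,0.15],[0,0,0,0,0.15]]'; python3 - <<'E'
from h import *
st()
sc=r.grab_frame("scene");sd=r.grab_frame("side")
A=cv2.resize(sc[150:290,300:480],(480,373));B=cv2.resize(sd[170:390,260:380],(320,587))
C=np.zeros((600,800,3),np.uint8);C[:373,:480]=A;C[:587,480:]=B
cv2.imwrite('pics/c5.png',C)
E
```

```text
clock: 10.92
tcp_pos: [0.5547, 0.2336, 0.0832]
orientation: [2.171, 2.27, -0.002]
contact_force: [0.1, -0.6, -2.8]
grip_width: 0.0508
gripper_force: 21.3
clock: 11.25
tcp_pos: [0.554, 0.2371, 0.0681]
orientation: [-2.167, -2.274, -0.0]
contact_force: [-1.4, 0.1, 1.7]
grip_width: 0.0515
gripper_force: 21.7
[[26, 28, 36, 46, 442]] -0.103 21.7
```

View pics/c5.png

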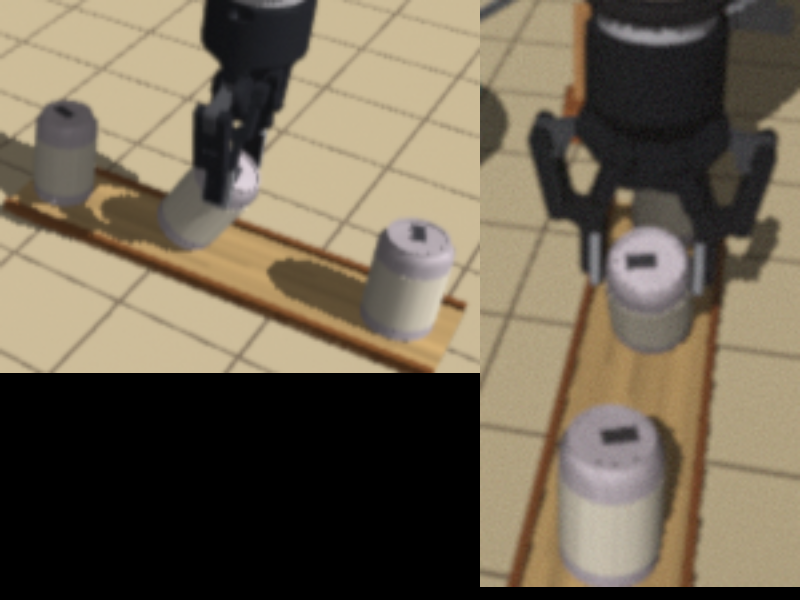

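The crops show the can tilted about 25° with its lower bottom rim on the strip. I shift it back by +30 mm, set it down, then drag it upright about that rim with a light pinch.

```bash
python3 -m crank '[[0,0,0.06,0,0.15],[0,0.05,0,0,0.15],[0,0.05,0,0,0.15],[0,0.05,0,0,0.15],[0,0,-0.03,0,0.15],[0,0,-0.03,0,0.19],[0,0,-0.01,0,0.205],[0,0,0,0,0.209]]'; python3 -c "from h import *;st()"; python3 -m crank '[[0,-0.02,0.01,0,0.209],[0,-0.025,0,0,0.209],[0,-0.025,0,0,0.209],[0,-0.025,-0.005,0,0.209],[0,-0.025,-0.01,0,0.209],[0,-0.025,-0.01,0,0.209],[0,-0.01,-0.015,0,0.209],[0,0,0,0,0.209]]'; python3 -c "from h import *;st()"
```

```text
clock: 12.07
tcp_pos: [0.5548, 0.2677, 0.0671]
orientation: [-2.168, -2.273, -0.004]
contact_force: [-2.4, 1.1, 10.2]
grip_width: 0.0515
gripper_force: 9.0
[[39, 31, 38, 49, 431]] 0.218 9.0
clock: 12.78
tcp_pos: [0.5556, 0.2327, 0.0609]
orientation: [2.17, 2.268, -0.0]
contact_force: [-0.7, -1.7, 9.5]
grip_width: 0.0517
gripper_force: 10.3
[[32, 31, 27, 47, 542]] -0.442 10.3
```

```bash
python3 -m crank '[[0,0,0.005,0,0.211],[0,0,0,0,0.213],[0,0,0,0,0.216],[0,0,0,0,0.22],[0,0,0,0,0.25],[0,0,0,0,0.35]]'; python3 -c "from h import *;st()"; python3 -m crank '[[0,0,0,0,0.6],[0,0,0,0,1],[0,0,0,0,1],[0,0,0.1,0,1],[0,0,0.2,0,1],[0,0,0.2,0,1],[0,0,0.2,0,1],[0,0,0,0,1]]'; python3 - <<'E'
from h import *
print(blob("scene",(300,480,160,290)));print(blob("side",(260,380,200,400)))
for p in [(.5615,.0915,.006),(.555,.233,.006),(.547,.376,.006)]:
    for z in(.0,.08): print([np.round(proj(r.camera_model(n),np.array(p)+[0,0,z])) for n in("scene","side")])
import pickle
m=r.camera_model("wrist");w=r.grab_frame("wrist");pickle.dump(m,open('w4.pkl','wb'));cv2.imwrite('pics/w4raw.png',w)
print([proj(m,np.array(p)+[0,0,.08],True) for p in [(.5615,.0915,.006),(.555,.233,.006),(.547,.376,.006)]])
E
```

```text
clock: 13.33
tcp_pos: [0.554, 0.2351, 0.061]
orientation: [-2.168, -2.273, 0.0]
contact_force: [-1.1, 0.1, 0.1]
grip_width: 0.0575
gripper_force: 0.0
[[31, 40, 23, 39, 454]] -0.02 0.0
clock: 14.05
tcp_pos: [0.5581, 0.2379, 0.2098]
orientation: [2.166, 2.269, 0.019]
contact_force: [1.2, 1.7, 1.0]
grip_width: 0.0855
gripper_force: 0.0
[[12, 26, 26, 41, 713], [67, 45, 27, 44, 778], [142, 71, 30, 47, 866]]
[[47, 14, 40, 98, 2555], [30, 122, 38, 69, 2193]]
[array([323., 222.]), array([330., 257.])]
[array([325., 193.]), array([331., 221.])]
[array([380., 244.]), array([321., 306.])]
[array([385., 214.]), array([323., 266.])]
[array([447., 269.]), array([311., 376.])]
[array([456., 238.]), array([312., 332.])]
[(np.float64(271.8838377156433), np.float64(338.48786473722106)), (np.float64(271.514993305821), np.float64(209.26278805170526)), (np.float64(269.5273770212068), np.float64(35.50490117742061))]
```

The can stands: its scene blob is 27×44 px, between its neighbours' 26×41 and 30×47, and centred where predicted. Next I move above the clip's handles, turning -73°.

```bash
python3 -m crank '[[-0.013,-0.145,0,-0.09,1],[-0.013,-0.145,0,-0.09,1],[-0.013,-0.145,0,-0.09,1],[-0.013,-0.145,0,-0.09,1],[-0.013,-0.145,0,-0.09,1],[-0.013,-0.145,0,-0.09,1],[-0.013,-0.145,0,-0.09,1],[-0.013,-0.145,0,-0.09,1]]' 25|tail -6;python3 -m crank '[[-0.013,-0.145,0,-0.09,1],[-0.013,-0.145,0,-0.09,1],[-0.013,-0.145,0,-0.09,1],[-0.013,-0.145,0,-0.09,1],[-0.013,-0.145,0,-0.09,1],[-0.013,-0.145,0,-0.09,1],[-0.013,-0.145,0,-0.09,1],[-0.013,-0.145,0,-0.09,1]]'|tail -6; python3 -m crank '[[-0.013,-0.145,0,-0.09,1],[-0.013,-0.145,0,-0.095,1],[0,0,0,0,1],[0,0,0,0,1]]'
python3 - <<'E'
from h import *
import pickle
from scipy.spatial.transform import Rotation as R
M=R.from_rotvec(r.get_obs()['orientation']).as_matrix();print('yaw y',np.degrees(np.arctan2(M[1,1],M[0,1])))
m=r.camera_model("wrist");w=r.grab_frame("wrist");pickle.dump(m,open('w5.pkl','wb'));cv2.imwrite('pics/w5raw.png',w)
cv2.imwrite("pics/w5.png",cv2.resize(w,(800,600),interpolation=cv2.INTER_CUBIC))
S=r.camera_model('scene')
for b in [(312,186,26,41),(367,205,27,44),(442,231,30,47)]: print('can',plane(ray(S,(b[0]+b[2]/2,b[1]+b[3]/2)),.046).round(4))
for b in blob("scene",(300,480,160,290)): print('now',b)
for n,p in {'tabL':(.5005,-.2656,.028),'tabR':(.5163,-.3104,.028),'hinge':(.5501,-.2707,.028),'tip':(.5906,-.2556,.028)}.items(): print(n,np.round(np.array(proj(m,np.array(p),True))/.7,1))
E
```

```text
clock: 14.87
tcp_pos: [0.5319, 0.0013, 0.1993]
orientation: [-2.718, -1.572, 0.005]
contact_force: [0.8, 0.0, 0.0]
grip_width: 0.0855
gripper_force: 0.0
clock: 15.53
tcp_pos: [0.5111, -0.2302, 0.1992]
orientation: [-3.049, -0.751, 0.005]
contact_force: [0.9, 0.2, -0.4]
grip_width: 0.0852
gripper_force: 0.0
clock: 15.87
tcp_pos: [0.5057, -0.2887, 0.1991]
orientation: [-3.096, -0.528, 0.006]
contact_force: [0.1, 0.7, -0.7]
grip_width: 0.0852
gripper_force: 0.0
yaw y -70.6517086005071
can [0.5554 0.0896 0.046 ]
can [0.5503 0.2264 0.046 ]
can [0.5421 0.3854 0.046 ]
now [12, 27, 26, 40, 699]
now [69, 45, 25, 44, 744]
now [142, 71, 30, 47, 842]
tabL [357.5 267.4]
tabR [425.4 267.3]
hinge [387.7 203.1]
tip [386.3 139.4]
```

View pics/w5.png

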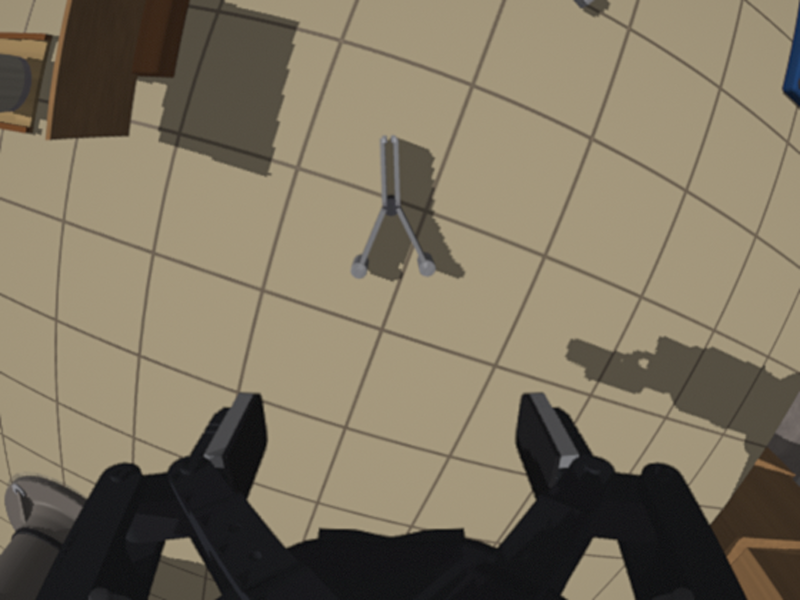

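The wrist view shows the clip's tabs at (360,266) and (428,266), hinge at (391,204) and tips at about (390,139), agreeing with the first view within 2 mm. The card's free edge runs from its top at (48,138) to its bottom at (128,135). I triangulate both.

```bash
python3 - <<'E'
from h import *
import pickle
L=lambda n:pickle.load(open(n+'.pkl','rb'))
w1,w2,w5=L('w1'),L('w2'),L('w5');S=r.camera_model('scene');D=r.camera_model('side');k=.7
W=lambda m,u:ray(m,np.array(u)*k,True)
for n,a,b in [('tabL',(395,257),(360,265)),('tabR',(438,289),(428,265)),('hinge',(447,231),(391,204)),('tip',(478,191),(390,139))]:
    X,e=tri([W(w1,a),W(w5,b)]);print(n,X.round(4),round(e,4),plane(W(w5,b),.028).round(4))
rs=[W(w5,(48,138)),W(w2,(371,477)),ray(S,np.array((397,229))*k),ray(D,np.array((503,247))*k)]
for s in ([0,1,2,3],[0,1],[0,2,3],[2,3]):
    X,e=tri([rs[i] for i in s]);print('edge top',s,X.round(4),round(e,4))
print(plane(W(w5,(128,135)),.02).round(4), [plane(x,.115).round(4) for x in rs])
E
```

```text
tabL [ 0.4997 -0.2672  0.0183] 0.0005 [ 0.5027 -0.2667  0.028 ]
tabR [ 0.5157 -0.3136  0.0169] 0.0004 [ 0.5185 -0.3116  0.028 ]
hinge [ 0.5496 -0.2731  0.0186] 0.0006 [ 0.5502 -0.273   0.028 ]
tip [ 0.5919 -0.2577  0.0164] 0.0 [ 0.5917 -0.2578  0.028 ]
edge top [0, 1, 2, 3] [ 0.5409 -0.0623  0.114 ] 0.0045
edge top [0, 1] [ 0.5419 -0.0651  0.116 ] 0.0003
edge top [0, 2, 3] [ 0.5407 -0.0606  0.113 ] 0.0025
edge top [2, 3] [ 0.5411 -0.0578  0.1148] 0.0019
[ 0.542  -0.0651  0.02  ] [array([ 0.542 , -0.0643,  0.115 ]), array([ 0.5416, -0.066 ,  0.115 ]), array([ 0.5444, -0.0548,  0.115 ]), array([ 0.5409, -0.0619,  0.115 ])]
```

```bash
python3 -m crank '[[0.01,0,-0.17,0,1],[0.01,0,-0.17,0,1],[0,0,-0.17,0,1],[0,0,-0.17,0,1],[0,0,-0.17,0,1],[0,0,-0.08,0,1],[0,0,-0.035,0,1],[0,0,0,0,1]]' 25; python3 -m crank '[[0,0,0,0,0.4],[0,0,0,0,0.2],[0,0,0,0,0],[0,0,0,0,-0.3],[0,0,0,0,-0.6],[0,0,0,0,-0.6],[0,0,0,0,-0.6],[0,0,0,0,-0.6]]'
```

```text
clock: 16.63
tcp_pos: [0.5106, -0.2848, 0.0064]
orientation: [-3.092, -0.537, 0.004]
contact_force: [-0.3, -0.4, 0.9]
grip_width: 0.0858
gripper_force: 0.0
clock: 17.3
tcp_pos: [0.5137, -0.2889, 0.0117]
orientation: [3.092, 0.532, 0.007]
contact_force: [-2.4, -1.0, 13.0]
grip_width: 0.0243
gripper_force: 23.9
```

```bash
python3 -m crank '[[0,0,0.05,0,-0.6],[0,0,0.1,0,-0.6],[0,0,0.12,0,-0.6],[0,0,0,0,-0.6],[0,0,0,0,-0.6],[0,0,0,0,-0.6]]'; python3 - <<'E'
from h import *
import pickle
from scipy.spatial.transform import Rotation as R
o=r.get_obs();m=r.camera_model("wrist");w=r.grab_frame("wrist");pickle.dump((m,o),open('w6.pkl','wb'));cv2.imwrite('pics/w6raw.png',w)
M=R.from_rotvec(o['orientation']).as_matrix();print('yaw y',np.degrees(np.arctan2(M[1,1],M[0,1])),M[:,2].round(3),o['tcp_pos'])
h=cv2.cvtColor(w,cv2.COLOR_BGR2HSV);mk=((h[...,1]<45)&(h[...,2]>70)).astype(np.uint8)
mk[:60]=0;mk[:,:190]=0;mk[:,380:]=0
k,l,s,c=cv2.connectedComponentsWithStats(mk)
for i in range(1,k):
    if s[i,4]>25: print(s[i].tolist(),c[i].round(1))
for v in range(60,290,4):
    row=mk[v]; d=np.diff(np.r_[0,row,0]);a=np.where(d==1)[0];b=np.where(d==-1)[0]
    if len(a): print(v,[(int(x),int(y)) for x,y in zip(a,b) if y-x>1],end=' ')
E
```

```text
clock: 17.8
tcp_pos: [0.5114, -0.287, 0.0627]
orientation: [3.096, 0.534, 0.001]
contact_force: [-1.0, 0.5, -0.9]
grip_width: 0.0243
gripper_force: 25.1
yaw y -70.44344309272924 [ 0. -0. -1.] [ 0.51139216 -0.2869595   0.06270048]
[204, 91, 113, 225, 4841] [269.5 203.1]
[227, 263, 18, 48, 479] [236.1 284.7]
[303, 263, 18, 49, 509] [311.1 286.1]
92 [] 96 [] 100 [] 104 [] 108 [] 112 [] 116 [] 120 [] 124 [] 128 [] 132 [] 136 [] 140 [] 144 [] 148 [] 152 [] 156 [] 160 [] 164 [] 168 [] 172 [] 176 [] 180 [] 184 [] 188 [] 192 [] 196 [] 200 [] 204 [] 208 [] 212 [] 216 [] 220 [] 224 [] 228 [] 232 [] 236 [] 240 [] 244 [] 248 [] 252 [] 256 [] 260 [] 264 [] 268 [] 272 [] 276 [] 280 [] 284 [] 288 []
```

```bash
python3 - <<'E'
from h import *
import pickle
m,o=pickle.load(open('w6.pkl','rb'));w=cv2.imread('pics/w6raw.png')
h=cv2.cvtColor(w,cv2.COLOR_BGR2HSV);mk=((h[...,1]<45)&(h[...,2]>70)).astype(int)
mk[:60]=0;mk[:,:190]=0;mk[:,380:]=0
for v in list(range(88,128,3))+list(range(130,320,12)):
    d=np.diff(np.r_[0,mk[v],0]);print(v,[(int(x),int(y)) for x,y in zip(np.where(d==1)[0],np.where(d==-1)[0]) if y-x>1])
a=np.radians(-70.5+90);f=np.array([np.cos(a),np.sin(a),0]);s=np.array([-f[1],f[0],0]);T=np.array([.5114,-.287,0])
for zc in (.04,.05,.055,.06):
    P=lambda x,y,z:np.round(proj(m,T+f*x+s*y+[0,0,zc+z],True)).tolist()
    print(zc,'tipa top',P(.0946,.018,.028),'tipa bot',P(.0946,.018,0),'tipb top',P(.0946,-.018,.028),'hinge top',P(.0496,0,.028))
E
```

```text
88 []
91 [(307, 309)]
94 [(302, 315)]
97 [(300, 314)]
100 [(206, 214), (217, 221), (300, 317)]
103 [(206, 216), (299, 316)]
106 [(206, 217), (301, 315)]
109 [(205, 217), (300, 314)]
112 [(206, 216), (299, 313)]
115 [(207, 217), (298, 312)]
118 [(209, 218), (297, 311)]
121 [(210, 220), (296, 310)]
124 [(212, 221), (295, 309)]
127 [(213, 223), (294, 308)]
130 [(215, 224), (293, 308)]
142 [(220, 230), (289, 304)]
154 [(226, 236), (286, 299)]
166 [(232, 242), (282, 295)]
178 [(238, 247), (278, 292)]
190 [(244, 253), (277, 287)]
202 [(249, 259), (270, 283)]
214 [(255, 263), (272, 281)]
226 [(255, 263), (275, 283)]
238 [(255, 263), (276, 284)]
250 [(255, 263), (278, 286)]
262 [(255, 264), (279, 287)]
274 [(233, 244), (252, 264), (280, 289), (304, 315)]
286 [(230, 242), (256, 262), (282, 291), (306, 318)]
298 [(228, 240), (253, 267), (280, 298), (308, 320)]
310 [(237, 239), (250, 271), (278, 299), (308, 312)]
0.04 tipa top [230.0, 83.0] tipa bot [238.0, 87.0] tipb top [317.0, 83.0] hinge top [274.0, 187.0]
0.05 tipa top [227.0, 81.0] tipa bot [235.0, 85.0] tipb top [320.0, 82.0] hinge top [274.0, 193.0]
0.055 tipa top [225.0, 81.0] tipa bot [234.0, 85.0] tipb top [322.0, 81.0] hinge top [274.0, 196.0]
0.06 tipa top [223.0, 80.0] tipa bot [233.0, 84.0] tipb top [324.0, 80.0] hinge top [274.0, 200.0]
```

```bash
python3 - <<'E'
from h import *
import pickle
m,o=pickle.load(open('w6.pkl','rb'))
E=np.array([.5418,-.0645]);c=np.radians(6.6)
for z in (.074,.080,.086):
    Q=[plane(ray(m,u,True),z)[:2] for u in [(216.5,100),(299.5,94),(268,206)]]
    g=np.linalg.norm(Q[0]-Q[1]);mid=(Q[0]+Q[1])/2;d=mid-Q[2];h=np.arctan2(d[1],d[0])
    perp=(Q[0]-Q[1]);h2=np.arctan2(perp[1],perp[0])-np.pi/2
    hh=h2; T=np.array([.5114,-.287]);rot=c-hh
    v=mid-T; R=np.array([[np.cos(rot),-np.sin(rot)],[np.sin(rot),np.cos(rot)]])
    goal=E+.020*np.array([np.cos(c),np.sin(c)])-R@v
    print(z,'gap',g.round(4),'mid',mid.round(4),'hinge',Q[2].round(4),'len',np.linalg.norm(d).round(4),'head',np.degrees([h,h2]).round(1),'turn',np.degrees(rot).round(1),'TCP goal',goal.round(4),'shift',(goal-T).round(4))
E
```

```text
0.074 gap 0.0333 mid [ 0.5927 -0.2514] hinge [ 0.5507 -0.2705] len 0.0461 head [24.4 23.1] turn -16.5 TCP goal [ 0.4736 -0.0732] shift [-0.0378  0.2138]
0.08 gap 0.0318 mid [ 0.5927 -0.2518] hinge [ 0.5526 -0.2699] len 0.044 head [24.4 23.1] turn -16.5 TCP goal [ 0.4737 -0.0729] shift [-0.0377  0.2141]
0.086 gap 0.0303 mid [ 0.5926 -0.2521] hinge [ 0.5545 -0.2694] len 0.0419 head [24.4 23.1] turn -16.5 TCP goal [ 0.4739 -0.0726] shift [-0.0375  0.2144]
```

```bash
python3 -m crank '[[-0.05,0.05,0.005,-0.037,-0.6],[-0.084,0.105,0.005,-0.037,-0.6],[-0.084,0.115,0.005,-0.037,-0.6],[-0.084,0.115,0.005,-0.037,-0.6],[-0.085,0.115,0,-0.037,-0.6],[0,0.115,0,-0.037,-0.6],[0,0.115,0,-0.037,-0.6],[0,0.115,0,-0.037,-0.6]]'; python3 -m crank '[[0,0.115,0,-0.037,-0.6],[0,0.06,0,-0.034,-0.6],[0,0.027,0,0,-0.6],[0,0,0,0,-0.6],[0,0,0,0,-0.6],[0,0,0,0,-0.6]]'; python3 - <<'E'
from h import *
import pickle
from scipy.spatial.transform import Rotation as R
o=r.get_obs();m=r.camera_model("wrist");w=r.grab_frame("wrist");pickle.dump((m,o),open('w7.pkl','wb'));cv2.imwrite('pics/w7raw.png',w)
M=R.from_rotvec(o['orientation']).as_matrix();print('yaw y',np.degrees(np.arctan2(M[1,1],M[0,1])),o['joints'].round(2) if hasattr(o['joints'],'round') else o['joints'])
h=cv2.cvtColor(w,cv2.COLOR_BGR2HSV);mk=((h[...,1]<45)&(h[...,2]>70)).astype(int)
mb=((h[...,1]>105)&(h[...,0]<18)).astype(int)
for v in list(range(0,130,6))+[160,190,205]:
    f=lambda k:[(int(x),int(y)) for q in [np.diff(np.r_[0,k[v],0])] for x,y in zip(np.where(q==1)[0],np.where(q==-1)[0]) if y-x>2 and x>150 and y<400]
    print(v,'grey',f(mk),'brown',f(mb))
for z in(.115,.0675,.02): print(z,proj(m,np.array([.5418,-.0645,z]),True),proj(m,np.array([.5418+.0477,-.0645+.0055,z]),True))
E
```

```text
clock: 18.52
tcp_pos: [0.4329, -0.117, 0.0656]
orientation: [-3.137, -0.168, 0.003]
contact_force: [0.7, 0.2, -0.8]
grip_width: 0.0237
gripper_force: 25.1
clock: 19.02
tcp_pos: [0.4339, -0.0787, 0.0661]
orientation: [3.14, 0.082, -0.001]
contact_force: [-0.5, -0.2, -0.8]
grip_width: 0.024
gripper_force: 25.1
yaw y -87.0188609232799 [ 0.14  0.36 -0.12  2.23  0.08  0.56 -1.56]
0 grey [] brown [(215, 230), (233, 255)]
6 grey [] brown [(235, 255)]
12 grey [] brown [(235, 256)]
18 grey [] brown [(236, 256)]
24 grey [] brown [(237, 257)]
30 grey [] brown [(238, 251), (252, 258)]
36 grey [] brown [(241, 258)]
42 grey [] brown [(244, 258)]
48 grey [] brown [(248, 259)]
54 grey [] brown [(250, 260)]
60 grey [] brown [(254, 260)]
66 grey [] brown []
72 grey [] brown []
78 grey [] brown []
84 grey [] brown []
90 grey [] brown []
96 grey [(301, 315)] brown []
102 grey [(205, 215), (299, 317)] brown []
108 grey [(204, 218), (300, 315)] brown []
114 grey [(207, 217), (298, 314)] brown []
120 grey [(210, 219), (296, 311)] brown []
126 grey [(213, 222), (295, 309)] brown []
160 grey [(229, 239), (284, 297)] brown []
190 grey [(244, 253), (278, 288)] brown []
205 grey [(251, 261), (273, 278), (279, 283)] brown []
0.115 (np.float64(243.54836675599228), np.float64(26.277029315687827)) (np.float64(236.1947724484424), np.float64(-104.8384858519947))
0.0675 (np.float64(253.4600892502615), np.float64(51.64129690408248)) (np.float64(247.15968475556505), np.float64(-46.534973886754216))
0.02 (np.float64(258.44788881476325), np.float64(64.60348112759337)) (np.float64(253.33416520735037), np.float64(-12.470374229195983))
```

The wrist picture gives the card's edge at about (253,52), with the jaw tips at 217 and 299 straddling it and aligned. I advance slowly.

```bash
python3 -m crank '[[0.025,0.003,0,0,-0.6],[0.04,0.005,0,0,-0.6],[0.04,0.005,0,0,-0.6],[0.04,0.005,0,0,-0.6],[0.035,0.004,0,0,-0.6],[0.02,0.002,0,0,-0.6],[0,0,0,0,-0.6],[0,0,0,0,-0.6]]'; python3 - <<'E'
from h import *
import pickle
o=r.get_obs();m=r.camera_model("wrist");w=r.grab_frame("wrist");cv2.imwrite('pics/w8raw.png',w)
sc=r.grab_frame('scene');sd=r.grab_frame('side');cv2.imwrite('pics/s8.png',sc);cv2.imwrite('pics/d8.png',sd)
print(o['tcp_pos'])
h=cv2.cvtColor(w,cv2.COLOR_BGR2HSV);mk=((h[...,1]<45)&(h[...,2]>70)).astype(int)
mb=((h[...,1]>105)&(h[...,0]<18)).astype(int)
for v in list(range(54,170,6)):
    f=lambda k:[(int(x),int(y)) for q in [np.diff(np.r_[0,k[v],0])] for x,y in zip(np.where(q==1)[0],np.where(q==-1)[0]) if y-x>2 and x>150 and y<400]
    print(v,'grey',f(mk),'brown',f(mb))
for z in(.115,.0675,.02): print(z,np.round(proj(m,np.array([.5418,-.0645,z]),True)))
# side & scene: grey pixels near expected tips
c=np.radians(6.6);u=np.array([np.cos(c),np.sin(c),0]);n=np.array([-u[1],u[0],0])
for N,im in(('scene',sc),('side',sd)):
    M=r.camera_model(N)
    for s in(1,-1):
        print(N,s,[np.round(proj(M,np.array([.5418,-.0645,0])+u*.02+n*s*.02+[0,0,z])).tolist() for z in(.0535,.0675,.0815)], [np.round(proj(M,np.array([.5418,-.0645,0])-u*.025+[0,0,z])).tolist() for z in(.0535,.0815)])
    h=cv2.cvtColor(im,cv2.COLOR_BGR2HSV)
    x,y=np.round(proj(M,np.array([.5418,-.0645,.0675])+u*.015+n*(.019 if N=='side' else .019))).astype(int)
    print(x,y);print(h[y-14:y+16:2,x-16:x+17:3,1]);print(h[y-14:y+16:2,x-16:x+17:3,2])
E
```

```text
clock: 19.73
tcp_pos: [0.4741, -0.0727, 0.0662]
orientation: [3.14, 0.084, -0.001]
contact_force: [-0.0, 0.1, -0.8]
grip_width: 0.0236
gripper_force: 25.1
[ 0.47414554 -0.0727284   0.06617163]
54 grey [] brown [(213, 297)]
60 grey [] brown [(221, 234), (240, 262)]
66 grey [] brown [(242, 262)]
72 grey [] brown [(242, 262)]
78 grey [] brown [(243, 263)]
84 grey [] brown [(244, 263)]
90 grey [] brown [(244, 264)]
96 grey [(306, 315)] brown [(245, 264)]
102 grey [(205, 215), (304, 317)] brown [(245, 265)]
108 grey [(204, 218), (306, 315)] brown [(246, 266)]
114 grey [(207, 217), (304, 313)] brown [(246, 266)]
120 grey [(210, 220), (302, 311)] brown [(247, 267)]
126 grey [(213, 223), (300, 309)] brown [(248, 267)]
132 grey [(216, 226), (298, 307)] brown [(249, 268)]
138 grey [(218, 228), (296, 304)] brown [(249, 268)]
144 grey [(221, 231), (294, 302)] brown [(250, 267)]
150 grey [(224, 234), (287, 290), (292, 300)] brown [(251, 266)]
156 grey [(227, 237), (285, 298)] brown [(251, 265)]
162 grey [(230, 240), (283, 297)] brown [(252, 265)]
168 grey [(233, 243), (281, 295)] brown []
0.115 [
[... 2546 characters left out ...]
 140 140 140 141 143 145 149 143 136 162]
 [142 140 143 143 150 152 147 142 128 135 154]
 [141 141 142 149 141 149 150 143 116 114 120]
 [146 142 143 144 141 137 143 137 113 111 114]
 [144 149 144 144 147 139 134 125 111 116 108]
 [147 147 146 146 148 106 114 111 112 114 105]
 [150 143 143 146 139 104 113 111 116 114 112]
 [136 140 144 141 136 101 112 107 108 113 116]
 [145 144 141 138 132 107 109 115 111 112 114]
 [139 148 145 137 139 105 110 112 107 107 114]
 [145 142 146 145 141 107 101  98  94  88  80]
 [140 141 140 141 137  88  65  68  70  70  72]
 [144 140 138 137 141  89  83 113  81  70  70]
 [123 141 145 138 136 126 131 139  80  68  66]
 [ 92 136 135 139 140 136 138 132  74  70  84]]
```

The side view puts jaw a's tip at rows 191–202, column 342, exactly where mid-height and 20 mm past the edge should project. In the wrist view the card lies centred between the jaws. I let it settle, check the cans and hand in.

```bash
python3 -m crank '[[0,0,0,0,-0.6],[0,0,0,0,-0.6],[0,0,0,0,-0.6],[0,0,0,0,-0.6]]'; python3 - <<'E'
from h import *
print(blob("scene",(300,480,160,290)))
print(r.hand_in())
E
```

```text
clock: 20.22
tcp_pos: [0.474, -0.0728, 0.0663]
orientation: [3.14, 0.083, -0.0]
contact_force: [0.4, 0.3, -1.2]
grip_width: 0.0243
gripper_force: 25.1
[[12, 26, 26, 41, 715], [66, 45, 28, 44, 776], [141, 71, 31, 47, 867]]
the job is handed in; nothing more can be done
None
```

I handed the job in at 20.2 s: the fallen can stands upright between its neighbours, about 1 cm off the midpoint along the row, and the clip is held wide open and still around the card's free edge, about 2 cm past it at mid-height, with no sign of contact (no verdict was shown).

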